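Put the desk drawer back behind the parked bottle

TASK

Move the bottle that stands in front of the empty drawer cabinet onto the round coaster, standing upright. Then fetch the loose drawer from under the low riser and slide it all the way into the empty cabinet, rear end first, until its front panel sits flush against the cabinet's face. Keep the drawer level enough that nothing would spill, and leave everything else on the desk where it is.

Things in the scene. Friction and masses are not known exactly. Their poses are not given: they have to be found in the camera images.
- drawer: Loose open pine drawer, 0.22 kg, stationery fixed inside. Origin: centre of the box's underside; z up, +x to its rear. Box 130 long (x -65 to 65) x 56 wide x 32 tall; front panel (x -73 to -65) 80 wide x 44 tall, same bottom. At the start it lies on the desk, front end under the riser, only the rear 65 to 80 mm showing, and comes out only straight along its +x.
- drawer_pull (a point): Centre of the drawer's fin-shaped pull, in the middle of the panel: 88 in front (-x) of the drawer's origin, 19 above its underside. The fin is 30 long (drawer x -103 to -73), 14 wide (y), and reaches from 6 to 32 above the underside; it can carry the drawer. Axes as the drawer's.
- cabinet_open: The empty one of two white one-drawer desk cabinets, fixed, 150 deep (x) x 96 wide x 72 tall. Origin: centre of underside. Its face looks to its -x, at x = -75. Opening 64 wide x 40 high, floor 22 above the desk, 144 deep. With the drawer home, panel against the face, the drawer's origin is at x = -10, y = 0, z = 22 in this frame, axes alike.
- cabinet_mouth (a point): Middle of the lower edge of the empty cabinet's opening, in the plane of its face, 22 above the desk. Axes as the cabinet's (x points into it).
- cabinet_shut: The twin cabinet, fixed, its own drawer closed and fixed: same size and axes, its panel and fin pull stand out to 113 mm in front (-x) of its origin.
- riser: Fixed low pine riser, 110 (x) x 118 (y), top board 56 to 66 above the desk, two notebooks on its rear half up to 88. Origin: centre of its footprint on the desk. Open only at its +x end (x = +55); walls 10 thick at the sides, 98 apart inside, and a wall at the -x end.
- bottle: Closed drinking bottle, 0.28 kg (varies), 140 tall, 54 in diameter (top 24 mm: 50). Origin: centre of the underside, z along it. Stands in front of the empty cabinet's opening.
- coaster: Round cork coaster fixed on the desk, 96 in diameter, 5 thick. Origin: centre of its underside.
- pen_pot: Bystander: white pot 66 in diameter, 85 tall, with pens up to 145. Origin: centre of the underside.
- mouse: Bystander: computer mouse 100 (x) x 60 x 28 tall. Origin: centre of the underside.
- stapler: Bystander: stapler 125 (x) x 34 x 48 tall. Origin: centre of the underside.
- mug: Bystander: white mug 76 in diameter, 90 tall, handle to its +y reaching about 75 from the axis. Origin: centre of the underside.
- note_block: Bystander: block of note paper 75 x 75 x 35 tall. Origin: centre of the underside.
- tape_roll: Bystander: tape roll 84 in diameter, 24 tall, lying flat on top of the shut cabinet. Origin: centre of the underside.

How it is judged:
By the outcome, as a careful person would: the job done as asked, in the order asked, and still so for the second after the job is handed in, with the robot touching nothing.
It also fails if it takes over 64 s, if anything falls off the work surface, if the arm or the gripper's body presses on something with over 40 N, if the wrist force passes 120 N, or if a joint passes its speed limit or range.

ROBOT

A 6-joint arm with a two-finger parallel gripper is mounted at the origin on the work surface. World frame = base frame: x ahead of the robot, y to its left, z up, the work surface at z = 0. Lengths are in m, angles in degrees, forces in N, time in s.
With the tool pointing down it reaches from about 0.25 to 0.725 m from the base axis. Payload 4 kg.
Tool frame: the origin (TCP) lies at the very end of the fingers, on their centre line; the grasp point (between the pads) lies 19 mm behind it; z points along the fingers, y is the line along which they close (so a half turn about z gives the same grasp; the last joint's range is limited). The gripper opens to 85 mm and grips with 20 to 120 N. Pads are 22 mm wide; open, the fingers measure 114 mm over their backs; the gripper's body (76 mm by 85 mm) begins 54 mm behind the grasp point. The pads swing forward as they close: fully open they stand 13 mm farther back than shut.
Start: joints at [70.073, 13.785, 0.286, 76.501, 0, 90], TCP at [0.17, 0.47, 0.202] pointing down, gripper open.
Joint ranges: [-155.79, 155.79], [-60.16, 107.12], [-62.33, 73.08], [-114, 123.19], [-81.49, 82.49], [-180, 180]. Speed limits (degrees/s): [159.86, 159.86, 180, 180, 180, 180].

INTERFACE

Orientations are given as [roll, pitch, yaw] about the fixed x, y, z axes, in that order (R = Rz(yaw) Ry(pitch) Rx(roll)).
In Python, from station import ctrl gives the robot as it stands. The module is installed in compiled form; this text tells all that it offers. Calls block until the motion is done:
- ctrl.movep(position, orientation): joint-space move of the TCP to a pose.
- ctrl.move_linear(position, orientation=None, vel=0.15): straight line of the TCP; orientation=None keeps the orientation; vel is the mean speed in m/s.
- ctrl.move_j(angles): joint-space move.
- ctrl.command_gripper(opening): opening from 0.0 (shut) to 1.0 (fully open); the grip force is fixed at half the most; returns when the fingers have stopped.
- ctrl.dwell(seconds).
- ctrl.solve_ik(position, orientation): joint angles nearest the present ones, or None.
- ctrl.get_obs(): the state.
- ctrl.grab_frame(name): name is "scene" or "top" or "wrist"; returns a dict with "pixels" (384x512x3 uint8, red, green, blue), "fx", "fy", "cx", "cy" (pixels), "extrinsics" (4x4, takes a point from camera to world coordinates); the wrist camera has in their place "hand_eye" (4x4, takes a point from camera to tool coordinates, whose origin is the TCP and whose axes are the flange's). Camera axes: x right, y down, z forward; pixel columns grow to the right and rows downward; lengths in m; the calibration is good to about 2 mm. A picture is of the moment at which its call begins: read the wrist's pose just before it. There is no depth.
A pose or a line that the arm cannot do raises ctrl.MotionError and nothing moves.
- ctrl.hand_in(): hands the job in; it is judged then, once.
The state is a dict: "clock": time; "joints": joint angles; "dq": joint speeds; "tau": joint torques, N m; "ee_pos": TCP position; "orientation": TCP orientation; "contact_force": force on the tool from outside, world axes, zero at the start; "moment": the same for the moment, N m; "finger_gap": opening from 0.0 (shut) to 1.0 (fully open); "grasp_force": force on a finger pad.
Only numpy, scipy, OpenCV 4.12 (cv2) and the standard library are available. Lean on these libraries where they do the work, as an engineer would, in place of code of your own. Each camera call takes 0.05 s, during which the arm holds its last target. There are 200 camera calls.

## Working session

There is one attempt and no reset: what is moved stays moved. The work goes in short steps, each a Python script; the robot and the scene stay as the last script left them, time stands still between calls to the robot, and variables do not carry over. Pictures are saved under pics/ and viewed, at most 10 in all, crops included, and the job is handed in when it is done.

```bash
mkdir -p pics; python3 - <<'E'
from station import ctrl
import cv2,numpy as np,pickle
d={}
for n in("top","scene"):
    f=ctrl.grab_frame(n);d[n]=f;cv2.imwrite(f"pics/{n}0.png",cv2.resize(f["pixels"][:,:,::-1],(800,600),interpolation=cv2.INTER_CUBIC))
    print(n,f["fx"],f["fy"],f["cx"],f["cy"]);print(np.round(f["extrinsics"],4))
pickle.dump(d,open("f0.pkl","wb"))
E
```

```text
top 350.2164079764939 350.2164079764939 256.79185949729174 195.4858344090259
[[ 0.0106 -0.9932  0.1163  0.3689]
 [-0.9999 -0.0092  0.0122 -0.0087]
 [-0.0111 -0.1164 -0.9931  1.1595]
 [ 0.      0.      0.      1.    ]]
scene 376.89966836128855 376.89966836128855 255.08161466225573 192.0700837100922
[[ 0.1478  0.5134 -0.8453  1.3391]
 [ 0.989  -0.086   0.1207 -0.1123]
 [-0.0107 -0.8538 -0.5205  0.6172]
 [ 0.      0.      0.      1.    ]]
```

View pics/top0.png

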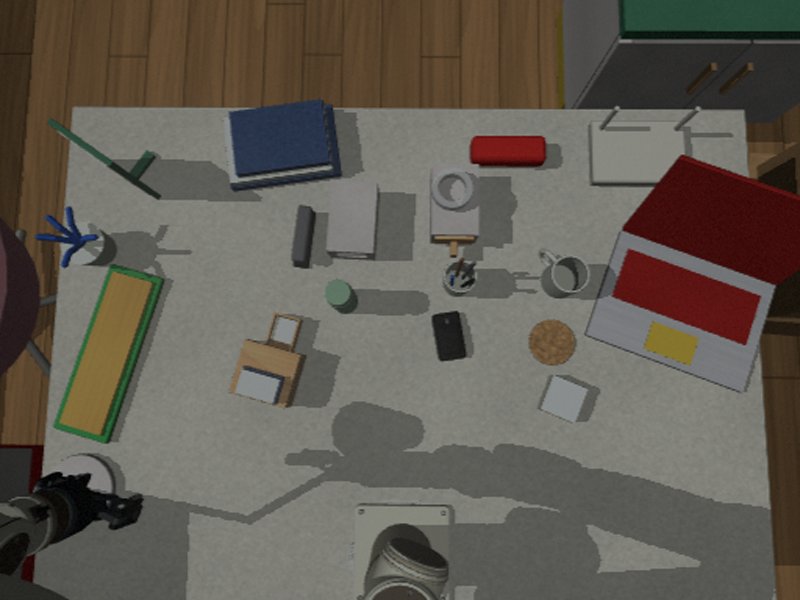

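View pics/scene0.png

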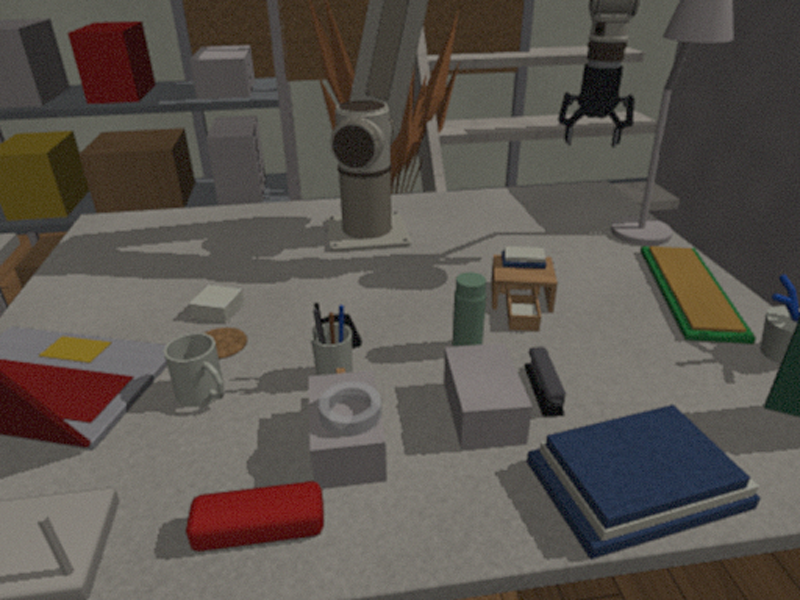

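The top view shows the empty cabinet at about (353,220), the bottle at (340,293), the riser at (267,365) with the drawer's rear end at (285,330), and the coaster at (552,342). The stapler is just left of the cabinet. I'll zoom in for accurate corners.

```bash
python3 - <<'E'
import cv2,pickle
d=pickle.load(open("f0.pkl","rb"))
def crop(n,x0,y0,x1,y1,s,o):
    p=d[n]["pixels"][y0:y1,x0:x1,::-1];p=cv2.resize(p,None,fx=s,fy=s,interpolation=cv2.INTER_CUBIC)
    p=cv2.convertScaleAbs(p,alpha=1.5)
    for x in range(x0-x0%-10,x1,10):cv2.putText(p,str(x),((x-x0)*s,8),0,.3,(0,255,255));cv2.line(p,((x-x0)*s,10),((x-x0)*s,15),(0,255,255))
    for y in range(y0-y0%-10,y1,10):cv2.putText(p,str(y),(0,(y-y0)*s+4),0,.3,(0,255,255));cv2.line(p,(20,(y-y0)*s),(26,(y-y0)*s),(0,255,255))
    cv2.imwrite(o,p);print(p.shape)
crop("top",140,110,255,265,3,"pics/a.png") if 0 else crop("top",140,112,260,264,4,"pics/ct.png") if 0 else None
a=crop("top",140,115,270,263,4,"pics/ct.png")
crop("scene",270,145,400,290,4,"pics/cs.png")
E
```

```text
(592, 520, 3)
(580, 520, 3)
```

View pics/ct.png

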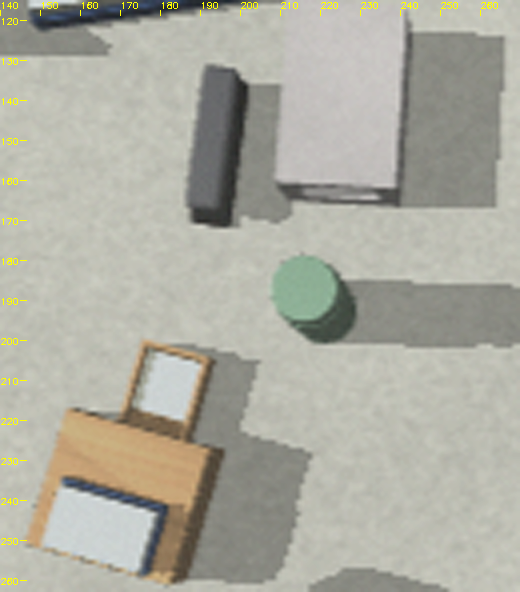

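View pics/cs.png

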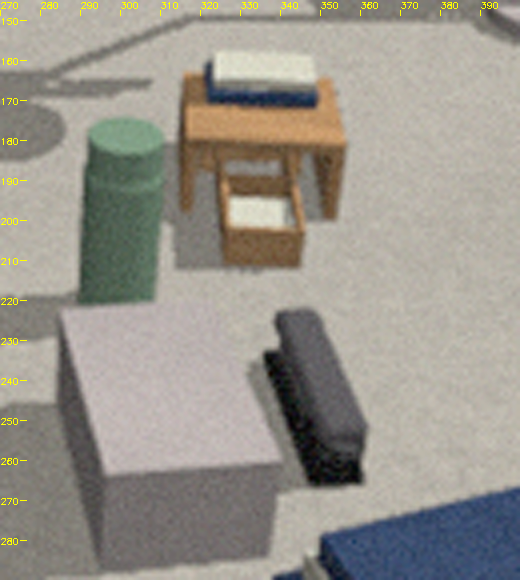

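The crops show usable corners. Top: cabinet front corners at (209,161) and (239,162), drawer rear corners at (176,200) and (193,204), riser corners at (157,217) and (195,227), bottle top at (216,187). The scene view gives the matching corners. I'll fit poses to both views together.

```bash
cat > fit.py <<'E'
import numpy as np,pickle,cv2
from scipy.optimize import least_squares
d=pickle.load(open("f0.pkl","rb"))
def proj(n,P):
    f=d[n];E=f["extrinsics"];p=(np.asarray(P)-E[:3,3])@E[:3,:3]
    return np.c_[f["fx"]*p[:,0]/p[:,2]+f["cx"],f["fy"]*p[:,1]/p[:,2]+f["cy"]]
def W(v,P):
    c,s=np.cos(v[2]),np.sin(v[2]);P=np.asarray(P,float)
    return np.c_[v[0]+c*P[:,0]-s*P[:,1],v[1]+s*P[:,0]+c*P[:,1],P[:,2]]
def ray(n,u,v,z):
    f=d[n];E=f["extrinsics"];r=E[:3,:3]@np.array([(u-f["cx"])/f["fx"],(v-f["cy"])/f["fy"],1]);return E[:3,3]+r*(z-E[2,3])/r[2]
E
python3 - <<'E'
from fit import *
O=dict(
cab=[("top",(.277,0,0),None)][:0]+[("top",208.9,160.6,-.075,.048,.072),("top",239.1,162.1,-.075,-.048,.072),("top",211.5,117.5,.075,.048,.072),("top",242.3,117.5,.075,-.048,.072),
 ("scene",284.7,222.4,-.075,-.048,.072),("scene",339.6,259.9,.075,.048,.072),("scene",295.4,263.4,.075,-.048,.072),("scene",294.1,287.1,.075,-.048,0),("scene",336.6,283.4,.075,.048,0)],
drawer=[("scene",325.1,202.1,.065,-.028,.032),("scene",345.1,202.4,.065,.028,.032),("scene",325.6,211.1,.065,-.028,0),("scene",344.6,211.1,.065,.028,0),("top",175.4,200.1,.065,.028,.032),("top",192.9,203.9,.065,-.028,.032)],
riser=[("top",156.6,216.6,.055,.059,.066),("top",195.1,227.1,.055,-.059,.066),("top",146.6,250.9,-.055,.059,.066),("top",182.6,260.4,-.055,-.059,.066),("scene",315.6,179.9,.055,-.059,.066),("scene",355.9,180.4,.055,.059,.066)])
for k,L in O.items():
    P=[l[3:] for l in L];ob=np.array([l[1:3] for l in L])
    def r(v):
        w=W(v,P);return (np.vstack([proj(l[0],w[i:i+1]) for i,l in enumerate(L)])-ob).ravel()
    s=least_squares(r,[.5,.1,0],loss="soft_l1");print(k,np.round(s.x[:2],4),np.degrees(s.x[2]).round(2));print(np.round(r(s.x).reshape(-1,2),1).tolist())
print("bottle",ray("top",215.9,186.9,.14),ray("scene",301.1,178.1,.14))
for n,c in(("top",(353,219)),("scene",(142,219))):
    h=cv2.cvtColor(d[n]["pixels"],cv2.COLOR_RGB2HSV);m=((h[...,1]>80)&(h[...,0]<25)).astype(np.uint8)
    k,l,st,ce=cv2.connectedComponentsWithStats(m);i=l[c[1],c[0]];print("coaster",st[i],ray(n,*ce[i],.005))
# others rough
print("stapler",ray("top",140+222/4,115+72/4,.048),ray("top",140+208/4,115+210/4,.048),"mouse",ray("top",450/1.5625,335/1.5625,.02),"pot",ray("top",460/1.5625,283/1.5625,.085))
print("note",ray("top",566/1.5625,397/1.5625,.035),"mug",ray("top",570/1.5625,275/1.5625,.09))
E
```

```text
cab [0.6795 0.1075] -2.48
[[-0.3, -0.2], [-0.3, -0.1], [0.3, -2.7], [-0.7, -1.3], [-1.1, -1.0], [0.1, -0.8], [0.1, -0.8], [-0.0, 0.0], [-0.3, 0.1]]
drawer [0.4152 0.2537] -10.88
[[0.4, -0.5], [0.2, -0.5], [-1.0, -0.2], [-0.5, 0.1], [0.1, -0.3], [-0.6, -0.6]]
riser [0.36   0.2738] -14.38
[[0.2, -0.1], [-2.2, -0.9], [-0.1, -0.1], [0.4, 0.4], [-0.4, -1.1], [-0.2, 0.1]]
bottle [0.51267556 0.12449862 0.14      ] [0.5151305  0.12584682 0.14      ]
coaster [339 205  29  29 655] [ 0.43021869 -0.31028124  0.005     ]
coaster [132 210  26  19 324] [ 0.43183891 -0.29566997  0.005     ]
stapler [0.70301196 0.20763315 0.048     ] [0.58826316 0.21541381 0.048     ] mouse [ 0.4414149  -0.09681884  0.02      ] pot [ 0.54072003 -0.11159293  0.085     ]
note [ 0.31730209 -0.33009204  0.035     ] mug [ 0.55781406 -0.32803527  0.09      ]
```

Fits agree to about a pixel, with good sizes and reach. The bottle is at (0.514,0.125) and the coaster at (0.430,-0.310), taken from the top view because the mug partly hides it in the scene view. I'll refine with the wrist camera before acting.

```bash
cat > h.py <<'E'
from station import ctrl
import numpy as np,cv2,pickle
from scipy.spatial.transform import Rotation as R
def down(yaw): return [180,0,yaw]
def wrist(name):
    o=ctrl.get_obs();f=ctrl.grab_frame("wrist")
    T=np.eye(4);T[:3,:3]=R.from_euler("xyz",o["orientation"],degrees=True).as_matrix();T[:3,3]=o["ee_pos"]
    f["extrinsics"]=T@f["hand_eye"];pickle.dump(f,open(name+".pkl","wb"))
    cv2.imwrite(f"pics/{name}.png",cv2.convertScaleAbs(cv2.resize(f["pixels"][:,:,::-1],(800,600),interpolation=cv2.INTER_CUBIC),alpha=1.4));return f
def st():
    o=ctrl.get_obs();print(*[(k,np.round(o[k],4).tolist()) for k in("clock","ee_pos","orientation","contact_force","finger_gap","grasp_force")])
E
python3 - <<'E'
from h import *
st();print(np.round(ctrl.grab_frame("wrist")["hand_eye"],3))
for y in(0,180,90,-90):
    q=ctrl.solve_ik([.5,.13,.3],down(y));print(y,q)
ctrl.movep([.43,.21,.30],down(0));wrist("w1");st()
ctrl.movep([.49,.13,.30],down(0));wrist("w2");st()
E
```

```text
('clock', 0.1) ('ee_pos', [0.1702, 0.4695, 0.2013]) ('orientation', [-179.8935, -0.002, 160.0733]) ('contact_force', [-0.8909, -0.3818, -0.3208]) ('finger_gap', 1.0022) ('grasp_force', 0.0)
[[ 0.    -0.951 -0.309  0.08 ]
 [ 1.     0.    -0.     0.002]
 [ 0.    -0.309  0.951 -0.172]
 [ 0.     0.     0.     1.   ]]
0 [  14.5742162    14.7364716    15.95573232   91.21926072    0.
 -165.4257838 ]
180 [14.5742162  14.7364716  15.95573232 91.21926072  0.         14.5742162 ]
90 [ 14.5742162   14.7364716   15.95573232  91.21926072   0.
 104.5742162 ]
-90 [ 14.5742162   14.7364716   15.95573232  91.21926072   0.
 -75.4257838 ]
('clock', 3.7417) ('ee_pos', [0.4299, 0.2101, 0.2999]) ('orientation', [179.9967, 0.0093, 0.0122]) ('contact_force', [0.0133, 0.0819, -0.6378]) ('finger_gap', 1.0007) ('grasp_force', 0.0)
('clock', 4.275) ('ee_pos', [0.4899, 0.13, 0.2998]) ('orientation', [-179.9847, 0.0417, -0.0297]) ('contact_force', [-0.9482, 0.5844, 0.3374]) ('finger_gap', 0.9993) ('grasp_force', 0.0)
```

View pics/w1.png

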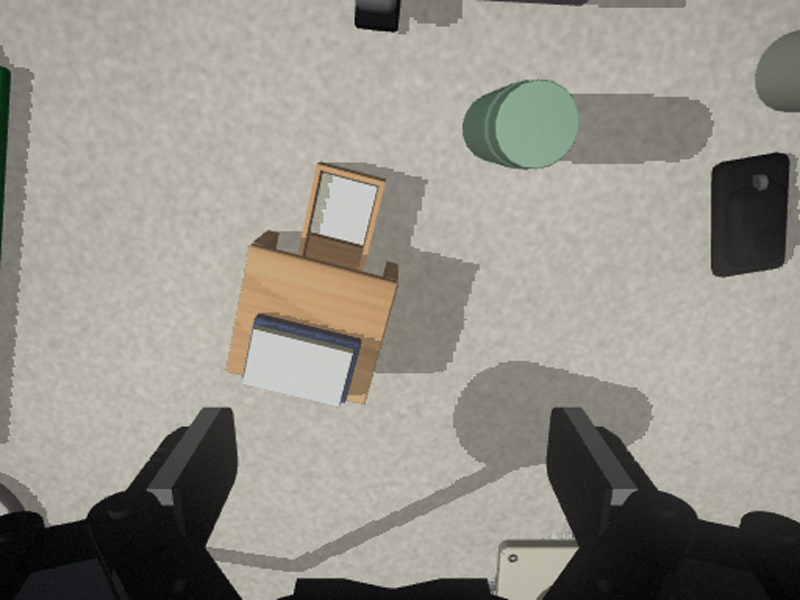

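View pics/w2.png

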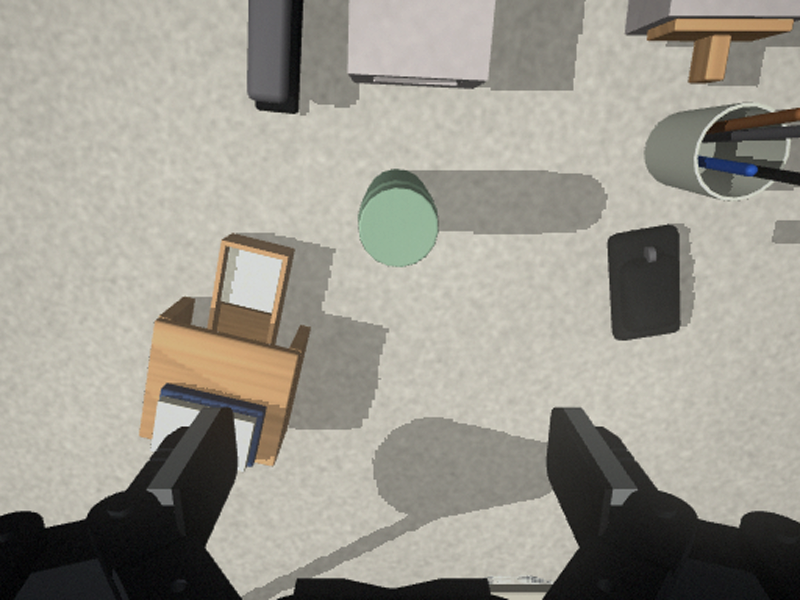

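Wrist pictures: w1 has the drawer rear corners at (318,163) and (385,181), the riser front corners at (249,246) and (397,283), and the bottle top at (537,124). w2 has the cabinet front edge from (349,75) to (486,81), the bottle top at (398,226), and the stapler end at (249–299,105).

```bash
python3 - <<'E'
from fit import *
for n in("w1","w2"): d[n]=pickle.load(open(n+".pkl","rb"))
def p(n,u,v,z): return np.round(ray(n,(u+.5)/1.5625-.5,(v+.5)/1.5625-.5,z)[:2],4)
def seg(t,a,b): x=b-a;print(t,a,b,"mid",(a+b)/2,"len",np.linalg.norm(x).round(4),"ang",np.degrees(np.arctan2(x[1],x[0])).round(2))
seg("drawer rear w1",p("w1",385,181,.032),p("w1",318,163,.032))
seg("drawer rear w2",p("w2",294,250,.032),p("w2",223,235,.032))
seg("side+y w1",p("w1",300,250,.032),p("w1",318,163,.032))
seg("side-y w1",p("w1",362,268,.032),p("w1",385,181,.032))
seg("side+y w2",p("w2",211,330,.032),p("w2",223,235,.032))
seg("riser w1",p("w1",397,283,.066),p("w1",249,246,.066))
seg("riser w2",p("w2",302,352,.066),p("w2",157,320,.066))
seg("riser side w1",p("w1",365,404,.066),p("w1",397,283,.066))
seg("cab w2",p("w2",486,81,.072),p("w2",349,75,.072))
seg("cab side -y",p("w2",486,81,.072),p("w2",494,0,.072))
seg("stapler end",p("w2",299,112,.0),p("w2",256,108,.0))
print("bottle",p("w1",537,124,.14),p("w2",398,226,.14))
E
```

```text
drawer rear w1 [0.4723 0.2171] [0.4861 0.2698] mid [0.4792  0.24345] len 0.0545 ang 75.33
drawer rear w2 [0.4769 0.2117] [0.4895 0.2692] mid [0.4832  0.24045] len 0.0589 ang 77.64
side+y w1 [0.4165 0.2876] [0.4861 0.2698] mid [0.4513 0.2787] len 0.0718 ang -14.35
side-y w1 [0.4012 0.2366] [0.4723 0.2171] mid [0.43675 0.22685] len 0.0737 ang -15.34
side+y w2 [0.4066 0.2877] [0.4895 0.2692] mid [0.44805 0.27845] len 0.0849 ang -12.58
riser w1 [0.3976 0.2076] [0.4267 0.3204] mid [0.41215 0.264  ] len 0.1165 ang 75.53
riser w2 [0.4    0.2038] [0.4277 0.3176] mid [0.41385 0.2607 ] len 0.1171 ang 76.32
riser side w1 [0.2926 0.2341] [0.3976 0.2076] mid [0.3451  0.22085] len 0.1083 ang -14.16
cab w2 [0.6025 0.0663] [0.6064 0.1599] mid [0.60445 0.1131 ] len 0.0937 ang 87.61
cab side -y [0.6025 0.0663] [0.6517 0.0636] mid [0.6271  0.06495] len 0.0493 ang -3.14
stapler end [0.5852 0.2069] [0.5884 0.2419] mid [0.5868 0.2244] len 0.0351 ang 84.78
bottle [0.5136 0.1274] [0.5144 0.1271]
```

```bash
python3 - <<'E'
from h import *
D=down(0)
ctrl.movep([.514,.127,.19],D)
ctrl.move_linear([.514,.127,.076],D,vel=.12)
ctrl.command_gripper(0.0);st()
ctrl.move_linear([.514,.127,.14],vel=.12);st()
ctrl.move_linear([.43,.0,.15],vel=.22)
ctrl.move_linear([.430,-.309,.14],vel=.25)
ctrl.move_linear([.430,-.309,.086],vel=.12);st()
for z in(.084,.082,.0805):
    ctrl.move_linear([.430,-.309,z],vel=.03);st()
    if ctrl.get_obs()["contact_force"][2]>2: break
E
```

```text
('clock', 6.3417) ('ee_pos', [0.5151, 0.1269, 0.0775]) ('orientation', [-179.9978, -0.1548, -0.0084]) ('contact_force', [-1.2525, -1.2096, 5.8576]) ('finger_gap', 0.5865) ('grasp_force', 61.0633)
('clock', 7.025) ('ee_pos', [0.5133, 0.1268, 0.1391]) ('orientation', [179.9782, 0.0944, 0.001]) ('contact_force', [-0.5749, 0.3419, -3.2867]) ('finger_gap', 0.5833) ('grasp_force', 62.5936)Traceback (most recent call last):
  File "<stdin>", line 8, in <module>
station.MotionError: the arm cannot follow that straight line within its joint ranges
```

```bash
python3 - <<'E'
from h import *
ctrl.move_linear([.43,.0,.15],down(-40),vel=.2)
ctrl.move_linear([.430,-.309,.14],down(-60),vel=.22)
ctrl.move_linear([.430,-.309,.086],vel=.12);st()
for z in(.084,.082,.0805,.079):
    ctrl.move_linear([.430,-.309,z],vel=.03);st()
    if ctrl.get_obs()["contact_force"][2]>1: break
f=wrist("w3")
E
```

```text
('clock', 10.875) ('ee_pos', [0.4304, -0.3088, 0.0865]) ('orientation', [-179.988, -0.0252, -59.9613]) ('contact_force', [0.1862, 0.3476, -2.7417]) ('finger_gap', 0.5777) ('grasp_force', 62.631)
('clock', 11.125) ('ee_pos', [0.4305, -0.3093, 0.0847]) ('orientation', [-179.9652, -0.0751, -59.998]) ('contact_force', [0.0232, -0.6106, -2.9982]) ('finger_gap', 0.5805) ('grasp_force', 62.6179)
('clock', 11.375) ('ee_pos', [0.4305, -0.3094, 0.0826]) ('orientation', [-179.9573, -0.0771, -60.0028]) ('contact_force', [-0.2298, -0.2197, 0.4931]) ('finger_gap', 0.5833) ('grasp_force', 62.8021)
('clock', 11.625) ('ee_pos', [0.4309, -0.3099, 0.0825]) ('orientation', [-179.9389, -0.1822, -60.0116]) ('contact_force', [-1.6694, 0.2194, 7.7689]) ('finger_gap', 0.5826) ('grasp_force', 63.8241)
```

View pics/w3.png

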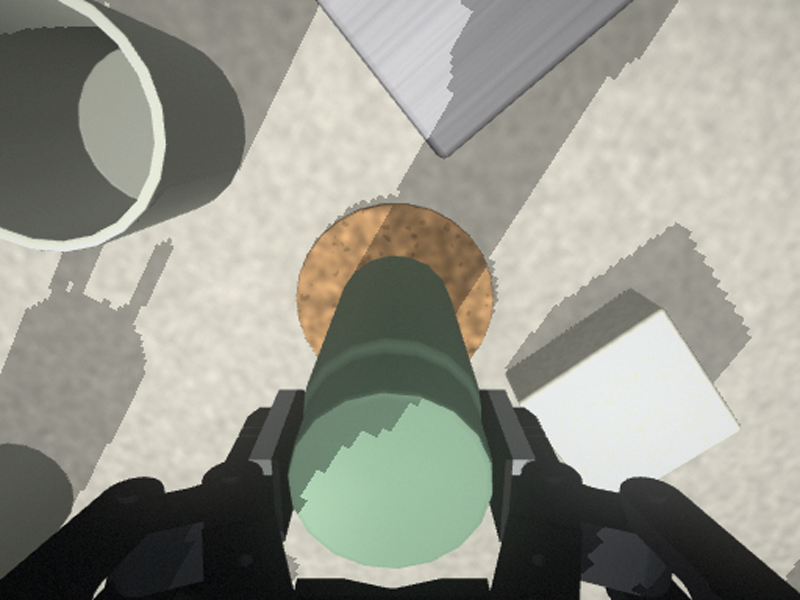

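The bottle sits centred on the coaster: coaster edges at 297 and 495, bottle axis at 395. The upward force shows it is standing on it. Next I release, move over the drawer, and check how far back the open finger tips stand.

```bash
python3 - <<'E'
from h import *
f=pickle.load(open("w1.pkl","rb"));H=f["hand_eye"]
Z=f["fx"]*.085/((547-238)/1.5625)
for u,v in((238,410),(547,410),(238,470)):
    print("tip tool xyz",(H@[((u/1.5625)-f["cx"])/f["fx"]*Z,((v/1.5625)-f["cy"])/f["fy"]*Z,Z,1]).round(4))
ctrl.command_gripper(1.0)
ctrl.move_linear([.430,-.309,.20],vel=.2)
ctrl.move_linear([.40,-.02,.20],down(-30),vel=.28)
u=np.array([np.cos(np.radians(-13.5)),np.sin(np.radians(-13.5))])
g=np.array([.481,.242])-.027*u
ctrl.move_linear([*g,.13],down(-13.5),vel=.25);st();wrist("w4")
# close-up check of drawer rear: predicted corner pixels
T=np.linalg.inv(pickle.load(open("w4.pkl","rb"))["extrinsics"])
E
```

```text
tip tool xyz [ 0.0061 -0.044  -0.0389  1.    ]
tip tool xyz [ 0.0061  0.041  -0.039   1.    ]
tip tool xyz [-0.0096 -0.044  -0.044   1.    ]
('clock', 15.35) ('ee_pos', [0.4548, 0.2471, 0.1303]) ('orientation', [179.9721, -0.0033, -13.5962]) ('contact_force', [-0.5857, 0.3425, 0.1652]) ('finger_gap', 1.0003) ('grasp_force', 0.0)
```

View pics/w4.png

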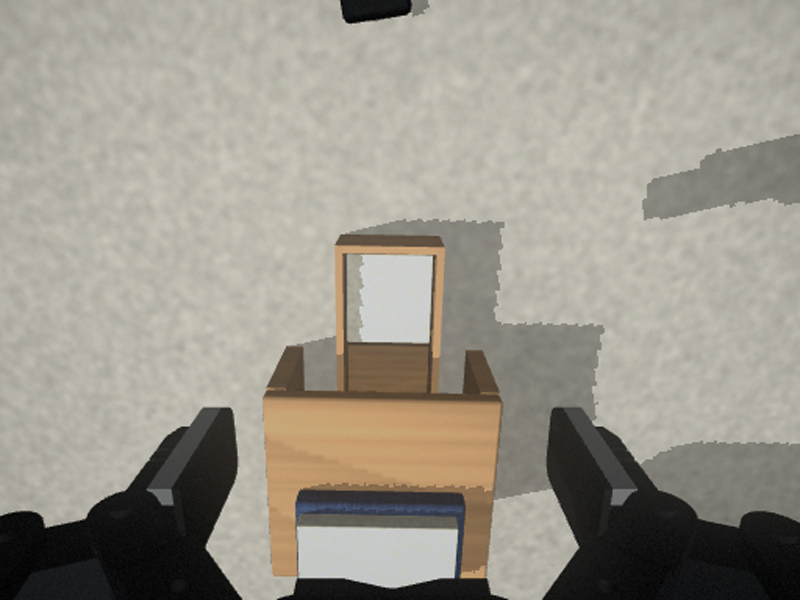

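w4 shows the drawer aligned with the image columns (walls at 337 and 443, rear top edge at row 240), so the yaw is right. Two readings suggest the pads end well behind the nominal TCP: the corner estimate and the 50 mm gap on the bottle. I'll check the tip height in the scene camera.

```bash
python3 - <<'E'
from h import *
import fit
o=ctrl.get_obs();f=ctrl.grab_frame("scene")
a=f["pixels"].astype(int);b=fit.d["scene"]["pixels"].astype(int)
m=(abs(a-b).sum(2)>90)&(a.sum(2)<150)
p=np.array(o["ee_pos"]);v=np.array([np.sin(np.radians(13.5)),np.cos(np.radians(13.5)),0])
for s in(-.057,-.05,-.0425,0,.0425,.05,.057):
    q=[p+s*v+[0,0,h] for h in(0,.013,.019,.039,.073)]
    pr=fit.proj("scene",q);c=int(round(pr[0,0]));print(s,"col",c,"rows@0,13,19,39,73:",pr[:,1].round(0),"dark rows near:",[ (int(np.where(m[:,k])[0].max()) if m[:,k].any() else None) for k in range(c-2,c+3)])
# wrist: predicted pixels for stated drawer pose
g=pickle.load(open("w4.pkl","rb"));fit.d["w4"]=g
P=fit.W((.481-.065*np.cos(np.radians(-13.5)),.242-.065*np.sin(np.radians(-13.5)),np.radians(-13.5)),[(.065,.028,.032),(.065,-.028,.032),(0,.028,.032),(0,-.028,.032)])
print((fit.proj("w4",P)*1.5625).round(0))
c=f["pixels"][100:228,270:398,::-1];cv2.imwrite("pics/s5.png",cv2.convertScaleAbs(cv2.resize(c,None,fx=4.5,fy=4.5,interpolation=cv2.INTER_CUBIC),alpha=1.6))
E
```

```text
-0.057 col 317 rows@0,13,19,39,73: [166. 162. 160. 154. 142.] dark rows near: [137, 138, 138, 138, 138]
-0.05 col 320 rows@0,13,19,39,73: [167. 162. 160. 154. 142.] dark rows near: [138, 138, 150, 151, 151]
-0.0425 col 323 rows@0,13,19,39,73: [167. 162. 160. 154. 142.] dark rows near: [151, 151, 146, 141, 139]
0 col 338 rows@0,13,19,39,73: [167. 163. 161. 154. 143.] dark rows near: [132, 133, 134, 133, 133]
0.0425 col 354 rows@0,13,19,39,73: [168. 163. 161. 155. 143.] dark rows near: [132, 132, 133, 135, 136]
0.05 col 356 rows@0,13,19,39,73: [168. 163. 161. 155. 143.] dark rows near: [133, 135, 136, 154, 153]
0.057 col 359 rows@0,13,19,39,73: [168. 163. 162. 155. 143.] dark rows near: [154, 153, 144, 152, 151]
[[337. 240.]
 [448. 240.]
 [341. 359.]
 [444. 359.]]
```

View pics/s5.png

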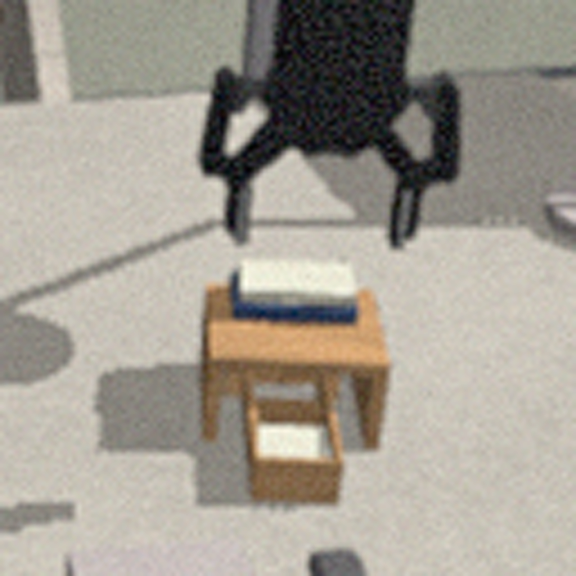

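The scene picture shows the finger tips at about row 153, roughly 39 mm behind the nominal TCP, with the body some 100 mm behind. The gripper therefore sits about 26 mm shorter than stated. I'll make a guarded descent, then grip.

```bash
cat > dr.py <<'E'
from h import *
U=lambda a:np.array([np.cos(np.radians(a)),np.sin(np.radians(a))])
def tcp(org,yaw,gx): return np.array(org)+gx*U(yaw)
def go(org,yaw,gx,z,vel=.1): ctrl.move_linear([*tcp(org,yaw,gx),z],down(yaw),vel=vel)
def guard(z0,z1,step,lim=4):
    p=ctrl.get_obs()["ee_pos"]
    b=ctrl.get_obs()["contact_force"][2]
    for z in np.arange(z0,z1-1e-6,-step):
        ctrl.move_linear([p[0],p[1],z],vel=.06)
        if ctrl.get_obs()["contact_force"][2]-b>lim: print("contact");break
    st()
E
python3 - <<'E'
from dr import *
y=-13.5;org=np.array([.481,.242])-.065*U(y)
go(org,y,.038,.03,.2)
guard(.01,-.005,.005);guard(-.009,-.027,.003)
ctrl.command_gripper(0.0);st()
E
```

```text
('clock', 17.3333) ('ee_pos', [0.4551, 0.2481, -0.0054]) ('orientation', [179.9646, 0.0375, -13.4987]) ('contact_force', [-0.2975, 1.441, 0.3845]) ('finger_gap', 0.9988) ('grasp_force', 0.0)
('clock', 19.0833) ('ee_pos', [0.4549, 0.248, -0.0272]) ('orientation', [179.9825, 0.0209, -13.5016]) ('contact_force', [0.2039, -0.1575, -0.1262]) ('finger_gap', 0.998) ('grasp_force', 0.0)
('clock', 19.4667) ('ee_pos', [0.4556, 0.2484, -0.0265]) ('orientation', [-179.9544, -0.0472, -13.5036]) ('contact_force', [-0.1857, -0.2706, 3.456]) ('finger_gap', 0.6444) ('grasp_force', 64.3608)
```

Gripped: the gap of about 55 mm matches the 56 mm box. Next is the pull.

```bash
python3 - <<'E'
from dr import *
y=-13.5;org=np.array([.481,.242])-.065*U(y);z=-.0265
go(org,y,.038,z+.003,.05);st()
go(org+.04*U(y),y,.038,z+.003);st()
go(org+.085*U(y),y,.038,z+.003);st()
v=U(y+90);pc=org+.018*U(y)-.028*v
y2=-25.5
go(pc+.069*U(y2),y2,.038,z+.004);st()
go(pc+.101*U(y2),y2,.038,z+.005);st()
go((.47,.125),-10,.038,z+.012,.15);st()
go((.45,.112),-2.5,.038,z+.006,.12)
go((.45,.112),-2.5,.038,z+.001,.05);st()
ctrl.command_gripper(1.0)
go((.45,.112),-2.5,.038,.06,.2)
ctrl.move_linear([.43,.112,.10],down(-2.5),vel=.2)
wrist("w6");st()
E
```

```text
('clock', 19.7167) ('ee_pos', [0.4545, 0.2481, -0.0236]) ('orientation', [179.9781, 0.014, -13.4972]) ('contact_force', [-0.7973, -0.0131, -3.2294]) ('finger_gap', 0.6418) ('grasp_force', 63.5692)
('clock', 20.2667) ('ee_pos', [0.4931, 0.2386, -0.0239]) ('orientation', [179.9616, 0.0708, -13.528]) ('contact_force', [-0.6161, 0.7103, -2.2735]) ('finger_gap', 0.6464) ('grasp_force', 63.5895)
('clock', 20.8667) ('ee_pos', [0.5365, 0.2284, -0.0238]) ('orientation', [179.9667, 0.0796, -13.4949]) ('contact_force', [-1.4599, -0.3024, -1.4111]) ('finger_gap', 0.643) ('grasp_force', 63.5953)
('clock', 21.5167) ('ee_pos', [0.5255, 0.1801, -0.0222]) ('orientation', [-179.9505, -0.0147, -25.4566]) ('contact_force', [-0.3196, -0.4595, -0.9224]) ('finger_gap', 0.6457) ('grasp_force', 63.5102)
('clock', 21.9833) ('ee_pos', [0.5541, 0.1662, -0.0218]) ('orientation', [179.9949, 0.0417, -25.4934]) ('contact_force', [-0.8845, 0.3608, -1.5429]) ('finger_gap', 0.6455) ('grasp_force', 63.5656)
('clock', 22.5833) ('ee_pos', [0.5078, 0.119, -0.0142]) ('orientation', [-179.9468, -0.0535, -10.0368]) ('contact_force', [0.2062, 0.4198, -2.6239]) ('finger_gap', 0.6433) ('grasp_force', 63.7726)
('clock', 23.1667) ('ee_pos', [0.4886, 0.1107, -0.0257]) ('orientation', [-179.9912, -0.0142, -2.5299]) ('contact_force', [0.1944, -0.3871, -1.8249]) ('finger_gap', 0.6471) ('grasp_force', 63.6727)
('clock', 24.7083) ('ee_pos', [0.4303, 0.112, 0.099]) ('orientation', [179.9797, 0.0263, -2.4952]) ('contact_force', [0.4756, 0.2658, -0.3787]) ('finger_gap', 1.0026) ('grasp_force', 0.0)
```

View pics/w6.png

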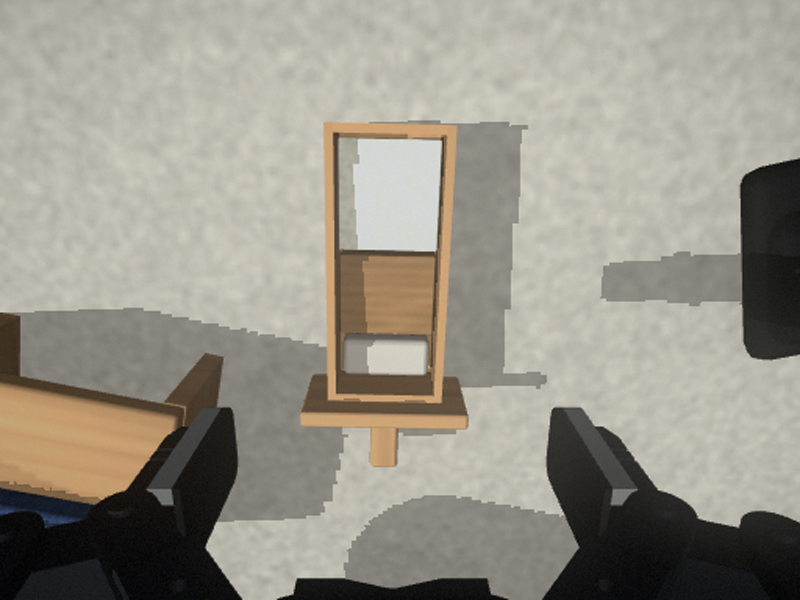

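The last picture shows the drawer loose on clear desk: rear corners (324,122) and (457,126), front panel at row ~420, fin at (384,448), well away from the riser and mouse. I'll compute its pose, then refine the cabinet edge numerically from a closer wrist frame.

```bash
python3 - <<'E'
from dr import *
import fit
ctrl.move_linear([.52,.112,.20],down(-2.5),vel=.25);wrist("w7")
for n in("w6","w7"): fit.d[n]=pickle.load(open(n+".pkl","rb"))
def p(n,u,v,z): return np.round(fit.ray(n,(u+.5)/1.5625-.5,(v+.5)/1.5625-.5,z)[:2],4)
a,b,c,e=[p("w6",*q,.032) for q in((324,122),(457,126),(329,395),(443,402))]
print("rear",a,b,"mid",(a+b)/2,"w",np.linalg.norm(a-b));print("yaw",[np.degrees(np.arctan2(*(s-t)[::-1])).round(2) for s,t in((a,c),(b,e))],np.degrees(np.arctan2(*(a-b)[::-1]))-90)
print("panel front top",p("w6",301,415,.044),p("w6",468,415,.044))
# cabinet: top face mask
g=fit.d["w7"];im=g["pixels"]
face=fit.W((.6795,.1095,np.radians(-2.5)),[(-.04,0,.072),(-.075,.048,.072),(-.075,-.048,.072)])
q=fit.proj("w7",face);print("pred",q.round(1))
s=im[int(q[0,1])-3:int(q[0,1])+4,int(q[0,0])-3:int(q[0,0])+4].reshape(-1,3).astype(float).mean(0);print("col",s)
# top front edge & sides by sub-pixel gradient profile
G=cv2.GaussianBlur(im,(5,5),0).astype(float)
m=(abs(G-s).sum(2)<24).astype(np.uint8);k,l,stt,_=cv2.connectedComponentsWithStats(m);i=l[int(q[0,1]),int(q[0,0])];print(stt[i])
M=(l==i)
x0,y0,w,h=stt[i,:4]
L=[];Rr=[]
for r in range(max(y0+8,0),y0+h-10,6):
    cc=np.where(M[r])[0];L.append(fit.ray("w7",cc.min()-.5,r,.072)[:2]);Rr.append(fit.ray("w7",cc.max()+.5,r,.072)[:2])
F=[fit.ray("w7",c,np.where(M[:,c])[0].max()+.5,.072)[:2] for c in range(x0+12,x0+w-12,10)]
for t,A in(("L",L),("R",Rr),("F",F)):
    A=np.array(A);vx,vy,cx,cy=cv2.fitLine(A.astype(np.float32),cv2.DIST_HUBER,0,.001,.001).ravel();print(t,"ang",np.degrees(np.arctan2(vy,vx)),"pt",cx,cy,"res",np.abs((A-[cx,cy])@[-vy,vx]).max().round(4),len(A))
E
```

```text
rear [0.5143 0.1384] [0.5103 0.0829] mid [0.5123  0.11065] w 0.05564395744373327
yaw [np.float64(-3.58), np.float64(-3.38)] -4.122297811783639
panel front top [0.3841 0.1585] [0.3807 0.0798]
pred [[246.4  28.5]
 [187.5  75.9]
 [305.6  75.9]]
col [138.02040816 133.16326531 130.93877551]
[ 185    0  123   76 8954]
L ang -3.2434926 pt 0.6368083 0.15883207 res 0.0005 10
R ang -3.2786112 pt 0.6326799 0.06465396 res 0.0003 10
F ang 86.69702 pt 0.6061295 0.11636406 res 0.0004 10
```

The cabinet line fits are clean, with residuals under 0.5 mm and a width of 94 mm. The drawer pose measured by the wrist camera, compared with the pose the gripper gave it, shows the camera's own bias: -1° and +1.6 mm. Corrected, the cabinet mouth is at about (0.605, 0.1117) with yaw -2.4°. I'll regrip near the panel and insert under force guard.

```bash
python3 - <<'E'
from dr import *
go((.448,.112),-2.5,-.043,.06,.25)
guard(.02,-.02,.02);guard(-.0265,-.0265,.01)
ctrl.command_gripper(0.0);st()
z=ctrl.get_obs()["ee_pos"][2]
M=np.array([.605,.1117]);y=-2.4
ctrl.move_linear([*ctrl.get_obs()["ee_pos"][:2],z+.0265],vel=.08);st()
go(M-.085*U(y),y,-.043,z+.026,.1);st();b=np.array(ctrl.get_obs()["contact_force"])
f=wrist("w8")
for s in np.arange(-.07,.0251,.01):
    go(M+s*U(y),y,-.043,z+.026,.08)
    F=np.array(ctrl.get_obs()["contact_force"]);print(round(s,3),(F-b).round(1))
    if np.linalg.norm((F-b)[:2])>8 or abs((F-b)[2])>6: print("STOP");break
st()
E
```

```text
('clock', 28.1083) ('ee_pos', [0.4058, 0.1141, -0.0203]) ('orientation', [179.9868, 0.0472, -2.5022]) ('contact_force', [-0.247, 0.0733, -0.0398]) ('finger_gap', 0.9994) ('grasp_force', 0.0)
('clock', 28.3667) ('ee_pos', [0.4056, 0.114, -0.0266]) ('orientation', [179.99, 0.0286, -2.5022]) ('contact_force', [-0.8935, -0.2508, -0.5224]) ('finger_gap', 0.9981) ('grasp_force', 0.0)
('clock', 28.7583) ('ee_pos', [0.4063, 0.1144, -0.0259]) ('orientation', [-179.9655, -0.0551, -2.4965]) ('contact_force', [-1.7322, 0.4364, 4.8176]) ('finger_gap', 0.6489) ('grasp_force', 64.2236)
('clock', 29.25) ('ee_pos', [0.4061, 0.1143, 0.0004]) ('orientation', [179.9982, -0.0005, -2.4981]) ('contact_force', [-0.6145, 0.3449, -1.672]) ('finger_gap', 0.643) ('grasp_force', 63.682)
('clock', 30.1083) ('ee_pos', [0.476, 0.1168, -0.0004]) ('orientation', [179.9697, 0.1105, -2.397]) ('contact_force', [-0.3702, 0.7269, -2.5526]) ('finger_gap', 0.6432) ('grasp_force', 63.6829)
-0.07 [ 0.5 -1.5  0. ]
-0.06 [0.4 0.1 0.2]
-0.05 [-0.5 -0.2 -0.3]
-0.04 [-0.8 -1.   0.7]
-0.03 [0.2 0.2 0.1]
-0.02 [ 0.2 -1.   1.2]
-0.01 [ 0.2 -0.4  0.8]
0.0 [ 0.4 -0.8 -0.2]
0.01 [ 1.2 -1.1  1.1]
0.02 [ 0.5 -0.4  0.1]
('clock', 32.975) ('ee_pos', [0.5819, 0.1127, 0.0]) ('orientation', [-179.9944, 0.0025, -2.4086]) ('contact_force', [0.1644, 0.3261, -2.4333]) ('finger_gap', 0.6423) ('grasp_force', 63.6835)
```

The drawer went in with no contact. Next I'll lower it onto the cabinet floor, release, grip the fin and push home.

```bash
python3 - <<'E'
from dr import *
M=np.array([.605,.1117]);y=-2.4
p=ctrl.get_obs()["ee_pos"];b=ctrl.get_obs()["contact_force"][2]
for dz in(.002,.003,.004,.005,.006):
    ctrl.move_linear([p[0],p[1],p[2]-dz],vel=.03)
    F=ctrl.get_obs()["contact_force"][2]-b
    if F>1.5: break
print("down",dz,F)
ctrl.command_gripper(1.0);st()
s=.0243 if False else .0205
o=M+s*U(y)
go(o,y,-.043,.09,.2)
go(o,y,-.090,.09,.2)
go(o,y,-.090,.003,.12);st()
ctrl.command_gripper(0.0);st()
b=np.array(ctrl.get_obs()["contact_force"]);z=.003
for s in list(np.arange(.03,.056,.01))+list(np.arange(.059,.0721,.002)):
    go(M+s*U(y),y,-.090,z,.06)
    F=np.array(ctrl.get_obs()["contact_force"])-b;print(round(s,4),F.round(1),np.round(ctrl.get_obs()["ee_pos"],4))
    if np.linalg.norm(F)>12: break
st()
E
```

```text
down 0.005 8.1326350632736
('clock', 34.3917) ('ee_pos', [0.582, 0.1126, -0.0051]) ('orientation', [179.9981, 0.0052, -2.4017]) ('contact_force', [-0.8159, -0.8198, -0.5885]) ('finger_gap', 1.0034) ('grasp_force', 0.0)
('clock', 36.275) ('ee_pos', [0.5364, 0.1147, 0.0035]) ('orientation', [-179.9852, -0.0629, -2.4064]) ('contact_force', [-1.3036, -0.0959, 0.8164]) ('finger_gap', 0.9999) ('grasp_force', 0.0)
('clock', 36.925) ('ee_pos', [0.5356, 0.1146, 0.0033]) ('orientation', [-179.9981, -0.0155, -2.399]) ('contact_force', [-0.6261, 0.4727, 1.7692]) ('finger_gap', 0.1498) ('grasp_force', 60.6419)
0.03 [ 0.3 -0.4  0.9] [0.5457 0.1143 0.0033]
0.04 [-0.7  0.2  2.7] [0.5553 0.1139 0.0033]
0.05 [-1.7 -0.2  3.7] [0.5651 0.1135 0.0033]
0.059 [-2.  -0.7  5.5] [0.5739 0.1131 0.0034]
0.061 [-6.5 -0.6  7.4] [0.5744 0.1131 0.0034]
0.063 [-6.6 -1.4  7.1] [0.5763 0.113  0.0034]
0.065 [-5.5 -0.2  6.9] [0.5783 0.1129 0.0035]
0.067 [-6.2  0.3  8. ] [0.5802 0.1128 0.0034]
0.069 [-7.1  0.4  9.2] [0.5815 0.1128 0.0034]
0.071 [-12.8   0.9  12.6] [0.5814 0.1128 0.0034]
('clock', 39.6667) ('ee_pos', [0.5814, 0.1128, 0.0034]) ('orientation', [-179.9823, 0.4508, -2.3771]) ('contact_force', [-13.4273, 1.3238, 14.3984]) ('finger_gap', 0.1513) ('grasp_force', 62.6302)
```

```bash
cat > prof.py <<'E'
from dr import *
import fit
def prof(n):
    wrist(n);fit.d[n]=g=pickle.load(open(n+".pkl","rb"));im=cv2.GaussianBlur(g["pixels"],(3,3),0)
    for l in(-.033,-.02,.02,.033):
        out=[]
        for s in np.arange(-.016,.0101,.002):
            q=np.array([.605,.1133])+s*U(-3.3)+l*U(86.7)
            c,r=fit.proj(n,[[*q,.066]])[0];a=im[int(round(r)),int(round(c))].astype(int);out.append(f"{round(s*1000)}:{a.sum()}/{a[0]-a[2]}")
        print(l,*out)
E
python3 - <<'E'
from prof import *
M=np.array([.605,.1117]);y=-2.4
go(M+.074*U(y),y,-.090,.003,.05);st()
ctrl.command_gripper(1.0);st()
p=ctrl.get_obs()["ee_pos"]
ctrl.move_linear([p[0],p[1],.10],vel=.2)
ctrl.move_linear([.53,.113,.14],down(-2.5),vel=.2);prof("w9")
E
```

```text
('clock', 39.9167) ('ee_pos', [0.5813, 0.1129, 0.0034]) ('orientation', [-179.974, 0.7655, -2.3756]) ('contact_force', [-20.428, 1.5616, 20.7629]) ('finger_gap', 0.149) ('grasp_force', 63.4693)
('clock', 40.6167) ('ee_pos', [0.5898, 0.1122, 0.0029]) ('orientation', [179.9844, -0.0722, -2.4102]) ('contact_force', [-0.1071, 0.667, 0.257]) ('finger_gap', 0.9976) ('grasp_force', 0.0)
-0.033 -16:265/7 -14:268/7 -12:275/8 -10:272/8 -8:254/8 -6:310/56 -4:325/60 -2:322/60 0:305/26 2:384/7 4:385/7 6:387/7 8:383/7 10:383/8
-0.02 -16:386/10 -14:379/11 -12:382/11 -10:381/10 -8:322/21 -6:328/59 -4:329/58 -2:327/59 0:293/31 2:380/8 4:378/7 6:378/7 8:378/7 10:380/8
0.02 -16:381/10 -14:385/11 -12:385/11 -10:372/10 -8:295/42 -6:334/57 -4:334/57 -2:322/57 0:344/16 2:387/7 4:386/8 6:384/7 8:389/8 10:388/7
0.033 -16:374/10 -14:366/10 -12:369/10 -10:365/10 -8:285/41 -6:334/56 -4:332/57 -2:323/57 0:345/17 2:388/7 4:386/6 6:385/7 8:384/7 10:381/7
```

```bash
python3 - <<'E'
from prof import *
from scipy.ndimage import map_coordinates as mc
ctrl.move_linear([.53,.113,.09],down(-2.5),vel=.2);wrist("w10")
for n in("w9","w10"):
    fit.d[n]=g=pickle.load(open(n+".pkl","rb"));im=g["pixels"].astype(float).sum(2)
    for l in(-.035,-.025,-.015,.015,.025,.035):
        S=np.arange(-.010,.0041,.001);acc=0
        for dl in np.linspace(-.003,.003,7):
            P=[[*(np.array([.605,.1133])+s*U(-3.3)+(l+dl)*U(86.7)),.066] for s in S];q=fit.proj(n,P);acc=acc+mc(im,[q[:,1],q[:,0]],order=1)
        print(n,l,dict(zip((S*1000).round(0).astype(int).tolist(),(acc/7).astype(int).tolist())))
st()
E
```

```text
w9 -0.035 {-10: 266, -9: 266, -8: 240, -7: 260, -6: 323, -5: 327, -4: 325, -3: 324, -2: 323, -1: 318, 0: 279, 1: 380, 2: 383, 3: 384, 4: 385}
w9 -0.025 {-10: 266, -9: 266, -8: 225, -7: 288, -6: 326, -5: 329, -4: 327, -3: 325, -2: 324, -1: 312, 0: 244, 1: 379, 2: 380, 3: 380, 4: 381}
w9 -0.015 {-10: 375, -9: 378, -8: 326, -7: 296, -6: 329, -5: 329, -4: 328, -3: 327, -2: 327, -1: 306, 0: 241, 1: 384, 2: 384, 3: 382, 4: 380}
w9 0.015 {-10: 384, -9: 380, -8: 295, -7: 315, -6: 332, -5: 332, -4: 332, -3: 331, -2: 329, -1: 287, 0: 331, 1: 384, 2: 384, 3: 384, 4: 383}
w9 0.025 {-10: 372, -9: 360, -8: 285, -7: 318, -6: 333, -5: 332, -4: 332, -3: 331, -2: 330, -1: 276, 0: 365, 1: 383, 2: 382, 3: 383, 4: 383}
w9 0.035 {-10: 330, -9: 282, -8: 271, -7: 321, -6: 333, -5: 333, -4: 331, -3: 331, -2: 329, -1: 258, 0: 358, 1: 391, 2: 391, 3: 389, 4: 388}
w10 -0.035 {-10: 264, -9: 262, -8: 263, -7: 254, -6: 322, -5: 325, -4: 325, -3: 324, -2: 321, -1: 315, 0: 270, 1: 380, 2: 381, 3: 385, 4: 384}
w10 -0.025 {-10: 263, -9: 264, -8: 264, -7: 274, -6: 327, -5: 327, -4: 326, -3: 326, -2: 324, -1: 309, 0: 283, 1: 379, 2: 379, 3: 379, 4: 378}
w10 -0.015 {-10: 375, -9: 377, -8: 348, -7: 286, -6: 329, -5: 328, -4: 328, -3: 327, -2: 325, -1: 304, 0: 300, 1: 384, 2: 383, 3: 381, 4: 379}
w10 0.015 {-10: 383, -9: 382, -8: 234, -7: 316, -6: 333, -5: 331, -4: 330, -3: 330, -2: 329, -1: 291, 0: 309, 1: 382, 2: 382, 3: 382, 4: 382}
w10 0.025 {-10: 371, -9: 368, -8: 239, -7: 319, -6: 332, -5: 331, -4: 331, -3: 331, -2: 329, -1: 289, 0: 322, 1: 380, 2: 381, 3: 380, 4: 381}
w10 0.035 {-10: 302, -9: 293, -8: 240, -7: 323, -6: 331, -5: 330, -4: 331, -3: 330, -2: 328, -1: 285, 0: 376, 1: 388, 2: 388, 3: 386, 4: 385}
('clock', 42.2583) ('ee_pos', [0.5305, 0.113, 0.0899]) ('orientation', [179.9902, 0.0308, -2.5141]) ('contact_force', [0.4908, 0.2301, 0.8376]) ('finger_gap', 0.9992) ('grasp_force', 0.0)
```

The seam is a thin line of 1 mm or less, the same on both sides, so the panel is flush. I'll retreat, check that the bottle is standing, and hand in.

```bash
python3 - <<'E'
from dr import *
import fit
ctrl.move_linear([.42,.10,.25],vel=.25)
f=ctrl.grab_frame("top")["pixels"];h=cv2.cvtColor(f,cv2.COLOR_RGB2HSV).astype(int)
P=fit.proj("top",[[.43,-.31,.145]])[0];print("expect",P)
r0,c0=int(P[1]),int(P[0]);w=h[r0-20:r0+20,c0-20:c0+20];m=(w[...,0]>55)&(w[...,0]<95)&(w[...,1]>50)&(w[...,2]>100);ys,xs=np.where(m)
print("bottle top",m.sum(),fit.ray("top",xs.mean()+c0-20,ys.mean()+r0-20,.145))
d=np.abs(f.astype(int)-fit.d["top"]["pixels"]).sum(2)
for n,q in dict(mouse=(.441,-.097,.02),note=(.317,-.33,.035),mug=(.557,-.328,.09),stapler=(.645,.211,.048),pot=(.54,-.11,.085)).items():
    c,r=fit.proj("top",[q])[0].astype(int);print(n,(d[r-10:r+10,c-10:c+10]>90).sum())
st();print(ctrl.hand_in())
E
```

```text
expect [365.27376199 216.36274663]
bottle top 0 [nan nan nan]
mouse 0
note 0
mug 0
stapler 0
pot 0
('clock', 43.2333) ('ee_pos', [0.4199, 0.0999, 0.249]) ('orientation', [179.9751, 0.0802, -2.5019]) ('contact_force', [-0.4288, -0.367, 0.3567]) ('finger_gap', 0.9983) ('grasp_force', 0.0)
the job is handed in; nothing more can be done
None<stdin>:7: RuntimeWarning: Mean of empty slice.
  ret = ret.dtype.type(ret / rcount)
```

I handed the job in at 43 s: the drawer is fully in, its panel flush to within about 1 mm, and the five bystanders I checked hadn't moved, but my final bottle check found no matching pixels (possibly my colour threshold), so the last evidence it stands on the coaster is the view and contact force just before release.

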